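Start the table-top cooker and leave it under its steam lid alone

TASK

Press the green start button of the table-top cooker fully down and let it come up again. Then carry the two lids from the cork mat together, nested as they are (the red knob belongs to the inner lid, which bears the cover), lower them gently until the inner lid is fully seated in the cooker's mouth, and let go. Last, lift the blue outer cover alone (the black collar is its grip) until all of it is well clear above the red knob, with the inner lid left seated, and finish while holding the cover level and still in the air; leave the mug, the bowl and the lunch box alone.

Things in the scene. Friction and masses are not known exactly. Their poses are not given: they have to be found in the camera images.
- cooker: White round cooker, fixed, 176 mm diameter, 100 mm high; mouth 148 mm diameter. Origin: centre of underside, z up. Control ledge 80 mm wide, 40 mm high on its -x side (yaw up to 0.4 rad) to 170 mm from the axis; black ears at +y, -y to 106 mm, 82 mm high. Inner lid seated: its origin on the axis 88 mm above this origin, flange on the rim, plug with 6 mm play all round.
- cooker_rim (a point): Centre of the cooker's open mouth, level with the top of its rim (100 mm above the table).
- start_button (a joint): Travel of the green start button: 0 m up, 0.006 m fully down; it moves straight down, needs 1.5 N to start and 5 N when fully down, and springs back when let go.
- start_button_top (a point): Centre of the top of the green start button (28 mm diameter, its black housing 44 mm diameter), on the cooker's ledge 130 mm from the cooker's axis on its -x side; the top stands 62 mm above the table, 10 mm above the housing, when up.
- lid_mat: Round cork mat, 200 mm diameter, 6 mm thick, fixed; the nested lids stand on it at the start. Origin at the centre of its underside.
- steam_lid: Inner lid, steel, about 0.25 kg. Origin: centre of underside, z up. Plug 136 mm diameter (124 at its foot), z 0 to 12 mm; flange 160 mm, z 12 to 20, with steam holes; stem 16 mm, z 20 to 60; red knob 22 mm, z 60 to 88. Stem and knob stand up through the cover's open middle. Lifted by the knob it carries the cover, which rests on the flange.
- steam_lid_knob (a point): Point on the axis inside the red knob, 77 mm above the inner lid's origin and 11 mm below the knob's top: the place to grip it. It is 23 mm above the top of the cover's collar.
- cover: Outer lid, blue, about 0.25 kg, loose on the inner lid's flange. Origin on its axis at the deck's underside (20 mm above the inner lid's origin when nested), z up. Deck 176 mm diameter, 6 mm thick; skirt 6 mm down round the flange, 4 mm play; black collar 48 mm outer, 36 mm inner diameter, z 6 to 34 mm. Nested, the red knob's top is at z 68 mm; the knob passes freely through the collar.
- cover_collar (a point): Point on the collar's axis, 28 mm above the cover's origin, 22 mm above its deck and 6 mm below the collar's top: the place to grip the collar across its 48 mm. The red knob's top stands 40 mm above this point when nested.
- mug: Blue ceramic mug, 80 mm diameter, 92 mm high, handle on its own +y side; a bystander. Origin at the centre of its underside.
- bowl: White ceramic bowl, 130 mm diameter, 55 mm high; a bystander. Origin at the centre of its underside.
- lunch_box: Grey plastic open lunch box, 150 by 100 by 55 mm; a bystander. Origin at the centre of its underside.
Things that resemble listed ones, but are neither listed nor needed, are in the scene too. Of the things like the steam_lid, leave any that is orange; of the rest the larger one is meant. There is more than one size of the cover; the job needs the smaller.

How it is judged:
By the outcome, as a careful person would: the job done as asked, in the order asked, and still so for the second after the job is handed in, while the arm keeps its last pose, push and grip.
It also fails if it takes over 61 s, if anything falls off the work surface, if the arm or the gripper's body presses on something with over 40 N, if the wrist force passes 120 N, or if a joint passes its speed limit or range.

ROBOT

A 6-joint arm with a two-finger parallel gripper is mounted at the origin on the work surface. World frame = base frame: x ahead of the robot, y to its left, z up, the work surface at z = 0. Lengths are in m, angles in rad, forces in N, time in s.
With the tool pointing down it reaches from about 0.225 to 0.875 m from the base axis. Payload 3.4 kg.
Tool frame: the origin (TCP) lies at the very end of the fingers, on their centre line; the grasp point (between the pads) lies 19 mm behind it; z points along the fingers, y is the line along which they close (so a half turn about z gives the same grasp; the last joint's range is limited). The gripper opens to 85 mm and grips with 20 to 120 N. Pads are 22 mm wide; open, the fingers measure 114 mm over their backs; the gripper's body (76 mm by 85 mm) begins 54 mm behind the grasp point. The pads swing forward as they close: fully open they stand 13 mm farther back than shut.
Start: joints at [-1.363, 0.276, 1.505, -0, 1.361, -0.121], TCP at [0.186, -0.544, 0.231] pointing down, gripper open.
Joint ranges: [-2.89, 2.89], [-0.75, 2.08], [0.22, 2.7], [-1.18, 4.32], [0.11, 2.71], [-2.7, 2.7]. Speed limits (rad/s): [2.57, 2.57, 3.14, 3.14, 3.14, 3.14].

INTERFACE

Orientations are given as a unit quaternion [w, x, y, z].
In Python, from rig import readout, vision, manip gives the robot as it stands.
- The arm moves only by the shell command python3 -m handwheel 'ROWS' [FORCE]. ROWS is JSON, a list of rows, each a list of 3 entries, a list of its own where there are three numbers: the shift along the tool's x, y, z in mm, then the turn, a rotation vector about the tool's x, y, z in units of 6 degrees (1.0 is 6 degrees), then the closure, from -1 (fully open) to 1 (shut), so that 0 is half open. A call has 1 to 20 rows; each row shifts and turns the commanded pose from where the row before left it, along the tool's axes as they then stand; what a row does not reach is not made up. A row lasts 1/8 s, in which the tool goes at most 62.5 mm and 10.7 degrees, less where a joint would pass 70% of its speed; a pose out of reach is approached as far as the arm can. A call is refused whole if a number of a shift passes 62.5 or a number of a turn 1, either way. A call with a gripper value outside its range is refused whole. The fingers move at their own pace and stop on an object; FORCE is the grip in N (left out, the last holds). Time passes only in rows, so rows that do not move let the fingers close. It gives the time, the measured TCP pose, the force, the opening and the grip force at its end, in the units of the state.
- readout.get_state(): the state, without advancing time (a new reading comes with each control period).
- vision.get_image(name): name is "scene" or "top" or "wrist"; returns the picture (480x640x3 uint8, blue, green, red); there is no depth.
- vision.camera_params(name): a dict with "intrinsics" (3x3 intrinsics, pixels), "rvec" (rotation vector, rad) and "tvec" (3), from world to camera coordinates, as OpenCV has them; the wrist camera has in their place "hand_eye" (4x4, takes a point from camera to tool coordinates, whose origin is the TCP and whose axes are the flange's). Camera axes: x right, y down, z forward; pixel columns grow to the right and rows downward; lengths in m; the calibration is good to about 2 mm. A picture is of the moment at which its call begins: read the wrist's pose just before it. camera_params takes no time and is no camera call.
- manip.sign_off(): hands the job in; it is judged then, once.
The state is a dict: "clock": time; "qpos": joint angles; "qd": joint speeds; "effort": joint torques, N m; "position": TCP position; "ee_rot": TCP orientation; "contact_force": force on the tool from outside, world axes, zero at the start; "moment": the same for the moment, N m; "width": finger opening in m; "gripper_force": force on a finger pad.
Only numpy, scipy, OpenCV 4.12 (cv2) and the standard library are available. Lean on these libraries where they do the work, as an engineer would, in place of code of your own. Each camera call takes 0.05 s, during which the arm holds its last target. There are 200 camera calls.

## Working session

There is one attempt and no reset: what is moved stays moved. The work goes in short steps, Python scripts to look and compute and a shell command to move; the robot and the scene stay as the last step left them, time stands still between calls to the robot, and variables do not carry over. Pictures are saved under pics/ and viewed, at most 10 in all, crops included, and the job is handed in when it is done.

```bash
mkdir -p pics; ls
python3 - <<'E'
from rig import readout, vision
import cv2,numpy as np
s=readout.get_state(); print({k:np.round(v,3).tolist() for k,v in s.items()})
for n in("scene","top"):
    cv2.imwrite(f"pics/{n}0.png",vision.get_image(n)); p=vision.camera_params(n)
    R=cv2.Rodrigues(np.array(p["rvec"]))[0]; print(n,np.round(p["intrinsics"],1).tolist(),(-R.T@np.array(p["tvec"]).ravel()).round(3),R.round(2).tolist())
print(vision.camera_params("wrist"))
E
```

```text
pics
{'clock': 0.0, 'qpos': [-1.363, 0.277, 1.506, -0.0, 1.361, -0.121], 'qd': [0.001, 0.0, 0.002, 0.001, 0.001, 0.001], 'effort': [-0.001, -41.679, -24.581, -0.001, 0.011, 0.0], 'position': [0.186, -0.544, 0.23], 'ee_rot': [-0.001, 0.987, 0.164, -0.0], 'contact_force': [-0.858, 0.591, 0.483], 'moment': [-0.011, -0.019, -0.022], 'gripper_force': 0.0, 'width': 0.085}
scene [[505.1, 0.0, 316.2], [0.0, 505.1, 241.4], [0.0, 0.0, 1.0]] [ 1.008 -0.497  1.004] [[0.7, 0.71, 0.02], [0.57, -0.55, -0.61], [-0.43, 0.44, -0.79]]
top [[511.1, 0.0, 326.0], [0.0, 511.1, 240.2], [0.0, 0.0, 1.0]] [0.361 0.007 1.246] [[0.02, -1.0, -0.01], [-0.99, -0.02, -0.16], [0.16, 0.01, -0.99]]
{'intrinsics': array([[398.4930509 ,   0.        , 325.48271071],
       [  0.        , 398.4930509 , 230.63788045],
       [  0.        ,   0.        ,   1.        ]]), 'hand_eye': array([[-3.12822357e-04, -9.53675426e-01, -3.00837304e-01,
         7.81083032e-02],
       [ 9.99999863e-01, -4.24443835e-04,  3.05677984e-04,
        -6.88258470e-05],
       [-4.19206121e-04, -3.00837167e-01,  9.53675429e-01,
        -1.42944547e-01],
       [ 0.00000000e+00,  0.00000000e+00,  0.00000000e+00,
         1.00000000e+00]])}
```

View pics/top0.png

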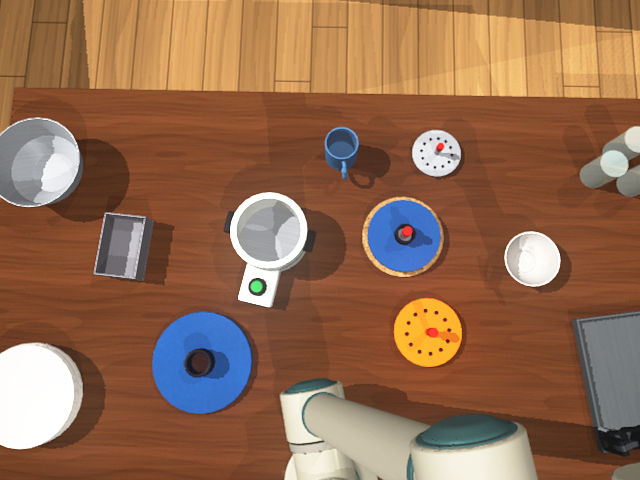

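View pics/scene0.png

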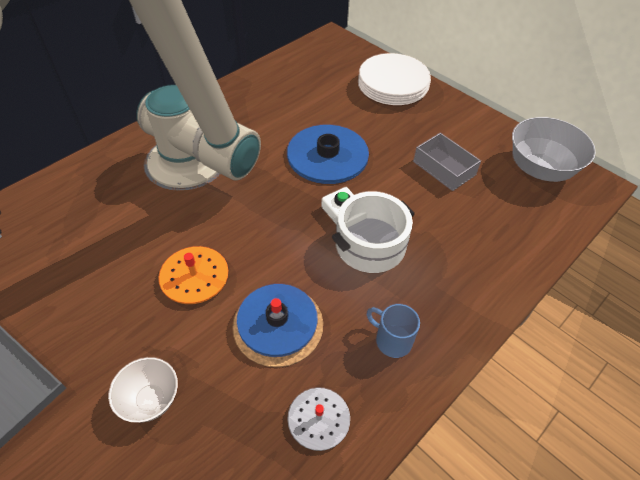

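The top view shows four groups of lids:
- Nested pair on the cork mat at (403,237), with the red knob at (408,231).
- Orange lid at (428,332), and a smaller bare steel lid at (437,153).
- Large blue cover at (202,362).

The cooker is at (270,232), with its green button at (257,286). The nested pair on the mat fits: it is the smaller cover, and the larger non-orange lid is inside it. Next I'll measure and take a crop to confirm.

```bash
cat > h.py <<'E'
from rig import readout, vision
import cv2,numpy as np
from scipy.spatial.transform import Rotation as Ro
def cam(n,s=None):
    p=vision.camera_params(n);K=np.array(p["intrinsics"])
    if n=="wrist":
        w,x,y,z=s["ee_rot"];T=np.eye(4);T[:3,:3]=Ro.from_quat([x,y,z,w]).as_matrix();T[:3,3]=s["position"]
        T=T@np.array(p["hand_eye"]);return K,T[:3,:3],T[:3,3]
    R=cv2.Rodrigues(np.array(p["rvec"]))[0];return K,R.T,-R.T@np.array(p["tvec"]).ravel()
def ray(c,uv):
    K,R,o=c;d=R@np.linalg.solve(K,[uv[0],uv[1],1]);return o,d
def plane(c,uv,z):
    o,d=ray(c,uv);return o+d*(z-o[2])/d[2]
def tri(c1,a,c2,b):
    o1,d1=ray(c1,a);o2,d2=ray(c2,b);t=np.linalg.lstsq(np.c_[d1,-d2],o2-o1,rcond=None)[0]
    p,q=o1+t[0]*d1,o2+t[1]*d2;return (p+q)/2,np.linalg.norm(p-q)
def mask(im,lo,hi):return cv2.inRange(cv2.cvtColor(im,cv2.COLOR_BGR2HSV),np.array(lo),np.array(hi))
RED=[((0,180,110),(6,255,255)),((174,180,110),(180,255,255))]
GREEN=[((50,120,80),(80,255,255))]
BLUE=[((100,140,90),(118,255,255))]
def blobs(im,rs,amin=20):
    m=sum(mask(im,*r)//255 for r in rs).clip(0,1).astype(np.uint8)
    n,l,st,ce=cv2.connectedComponentsWithStats(m)
    return [(ce[i].round(1),int(st[i,4]),st[i,:4],(l==i).astype(np.uint8)) for i in range(1,n) if st[i,4]>=amin]
E
python3 - <<'E'
from h import *
t,s=cv2.imread("pics/top0.png"),cv2.imread("pics/scene0.png")
ct,cs=cam("top"),cam("scene")
for nm,im in(("top",t),("scene",s)):
    for c,n in((RED,"red"),(GREEN,"green"),(BLUE,"blue")):
        for b in blobs(im,c): print(nm,n,b[0],b[1],b[2])
g=[min(blobs(i,GREEN),key=lambda b:-b[1])[0] for i in(t,s)]
print("button",tri(ct,g[0],cs,g[1]),plane(ct,g[0],.062))
cv2.imwrite("pics/crop.png",cv2.resize(t[120:380,150:480],None,fx=2.3,fy=2.3,interpolation=cv2.INTER_CUBIC))
# blue disc fits, deck-top plane
for b in blobs(t,BLUE,1500):
    cn=max(cv2.findContours(b[3],0,2)[0],key=cv2.contourArea)
    for z in(.032,):
        P=np.array([plane(ct,p[0],z)[:2] for p in cv2.convexHull(cn)],np.float32); (c,r)=cv2.minEnclosingCircle(P);print("disc",np.round(c,4),r)
E
```

```text
top red [439.6 146.7] 38 [437 143   7   8]
top red [406.8 230.7] 87 [402 226  11  11]
top red [432. 332.] 84 [427 328  11   9]
top green [256.3 286.2] 111 [251 281  12  12]
top blue [403.3 235.7] 3656 [368 200  72  72]
top blue [202.  362.3] 7219 [152 312 100 102]
scene red [188.9 259.4] 114 [184 253  11  14]
scene red [275.9 305.2] 117 [271 299  11  14]
scene red [319.  409.6] 63 [316 405   7  10]
scene green [342.1 196.1] 82 [337 192  12  10]
scene blue [327.3 154.7] 3227 [288 125  80  58]
scene blue [276.5 320.5] 3925 [237 284  80  72]
button (array([0.43746092, 0.1820015 , 0.05472343]), np.float64(0.0018113884594915491)) [0.43757822 0.18163185 0.062     ]
disc [ 0.5704 -0.1625] 0.08711851388216019
disc [0.2623 0.3053] 0.11584750562906265
```

View pics/crop.png

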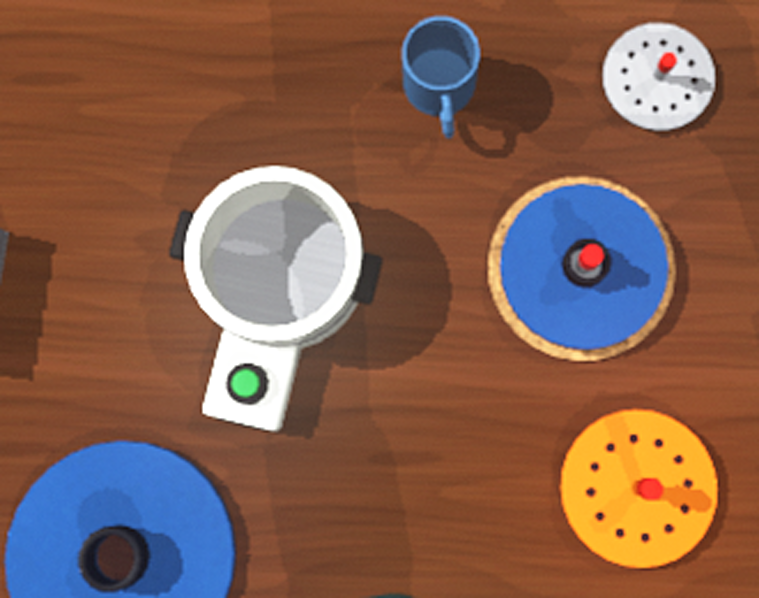

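The crop confirms it: the mat pair shows a red knob inside a black collar, on a blue disc measuring 87 mm radius against the 88 expected. The other blue cover measures 116 mm. Button: (0.437, 0.182). First I'll square the tool to the world, then hover near the cooker.

```bash
python3 -m handwheel '[[[0,0,0],[0,0,0.785],1],[[0,0,0],[0,0,0.785],1],[[0,0,0],[0,0,0.785],1],[[0,0,0],[0,0,0.785],1],[[12,-30,0],[0,0,0],1],[[23,-55,0],[0,0,0],1],[[23,-55,0],[0,0,0],1],[[23,-55,0],[0,0,0],1],[[23,-55,0],[0,0,0],1],[[23,-55,0],[0,0,0],1],[[23,-55,0],[0,0,0],1],[[23,-55,0],[0,0,0],1],[[23,-55,0],[0,0,0],1],[[23,-55,0],[0,0,0],1],[[23,-55,0],[0,0,0],1],[[23,-55,0],[0,0,0],1],[[23,-55,0],[0,0,0],1],[[10,-30,0],[0,0,0],1],[[0,0,0],[0,0,0],1]]'
python3 - <<'E'
from h import *
s=readout.get_state();im=vision.get_image("wrist");cv2.imwrite("pics/w1.png",im);c=cam("wrist",s)
print(s["position"],s["ee_rot"])
for b in blobs(im,GREEN):print(b[0],b[1],plane(c,b[0],.062))
E
```

```text
clock: 2.48
position: [0.4839, 0.1777, 0.2305]
ee_rot: [0.0, 1.0, 0.002, -0.001]
contact_force: [0.5, -0.6, -1.0]
width: -0.0002
gripper_force: 0.0
[0.48385512 0.17766778 0.2304606 ] [ 1.59589426e-05  9.99998390e-01  1.69445419e-03 -5.89580831e-04]
[319.5 255.9] 711 [0.44131031 0.18287696 0.062     ]
```

View pics/w1.png

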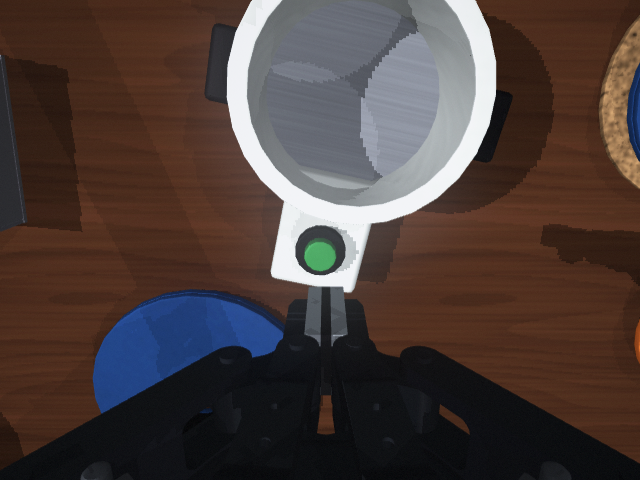

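The wrist view shows the button at (320,256), ahead of the finger tips, and the cooker mouth centred near (362,90). The button is at about (0.440, 0.183). Now descend onto it and fit the rim from both pictures.

```bash
python3 -m handwheel '[[[-44,-5,20],[0,0,0],1],[[0,0,50],[0,0,0],1],[[0,0,50],[0,0,0],1],[[0,0,36],[0,0,0],1],[[0,0,8],[0,0,0],1],[[0,0,0],[0,0,0],1]]'
python3 - <<'E'
from h import *
from scipy.optimize import least_squares
def fit(P):
    r=least_squares(lambda v:np.hypot(P[:,0]-v[0],P[:,1]-v[1])-v[2],[*P.mean(0),.08],loss="soft_l1",f_scale=.001);return r.x.round(4),np.abs(r.fun).mean().round(5)
s={"position":[0.48385512,0.17766778,0.2304606],"ee_rot":[0,1,.0017,-.0006]}
for f,c,ctr,thr in(("w1",cam("wrist",s),(362,90),215),("top0",cam("top"),(270,230),205)):
    im=cv2.imread(f"pics/{f}.png");g=cv2.cvtColor(im,cv2.COLOR_BGR2GRAY);o=[];
    m=g>thr
    K=c
    for a in np.arange(0,360,3):
        d=np.array([np.cos(np.radians(a)),np.sin(np.radians(a))]);rr=np.arange(20,170 if f=="w1" else 50,.5)
        q=(np.array(ctr)+rr[:,None]*d)
        ok=(q[:,0]>=2)&(q[:,0]<638)&(q[:,1]>=2)&(q[:,1]<478)
        if not ok.all() and f=="w1": continue
        h=m[q[:,1].round().astype(int),q[:,0].round().astype(int)]
        if h.any(): o.append(q[np.where(h)[0][-1]])
    P=np.array([plane(c,p,.1)[:2] for p in o]);print(f,len(P),fit(P))
E
```

```text
clock: 3.28
position: [0.4399, 0.1801, 0.0677]
ee_rot: [0.0, 1.0, -0.001, 0.0]
contact_force: [-0.4, -0.2, 0.7]
width: -0.0001
gripper_force: 0.0
w1 81 (array([0.5673, 0.1555, 0.0868]), np.float64(0.00211))
top0 120 (array([0.5642, 0.1551, 0.0878]), np.float64(0.00356))
```

The rim fits agree: centre (0.566, 0.155), r 87 mm, 129 mm from the button (130 expected). Press.

```bash
python3 -m handwheel '[[[0,-1,5],[0,0,0],1],[[0,0,3],[0,0,0],1],[[0,0,3],[0,0,0],1],[[0,0,2],[0,0,0],1],[[0,0,0],[0,0,0],1]]'
```

```text
clock: 3.9
position: [0.4409, 0.182, 0.0559]
ee_rot: [-0.0, 1.0, 0.0, 0.001]
contact_force: [-1.1, -0.6, 12.4]
width: 0.0
gripper_force: 6.4
```

Fully down at 12.4 N (z 55.9 mm). Release, then go over the lids.

```bash
python3 -m handwheel '[[[0,0,-8],[0,0,0],1],[[0,0,-12],[0,0,0],1],[[0,0,-60],[0,0,0],0],[[0,0,-60],[0,0,0],-1],[[0,0,-60],[0,0,0],-1],[[10,40,0],[0,0,0],-1],[[15,55,0],[0,0,0],-1],[[15,55,0],[0,0,0],-1],[[15,55,0],[0,0,0],-1],[[15,55,0],[0,0,0],-1],[[15,55,0],[0,0,0],-1],[[4,28,0],[0,0,0],-1],[[0,0,0],[0,0,0],-1],[[0,0,0],[0,0,0],-1]]'
python3 - <<'E'
from h import *
s=readout.get_state();im=vision.get_image("wrist");cv2.imwrite("pics/w2.png",im);c=cam("wrist",s)
print(s["position"])
for b in blobs(im,RED,60):
    print(b[0],b[1],b[2],plane(c,b[0],.09))
for b in blobs(im,BLUE,3000):
    cn=max(cv2.findContours(b[3],0,2)[0],key=cv2.contourArea)
    P=np.array([plane(c,p[0],.032)[:2] for p in cv2.convexHull(cn)],np.float32);print("disc",cv2.minEnclosingCircle(P))
t=vision.get_image("top");ct=cam("top");cv2.imwrite("pics/top1.png",t)
print([(b[0],b[1]) for b in blobs(t,GREEN)],[(b[0],b[1]) for b in blobs(t,RED)])
E
```

```text
clock: 5.65
position: [0.528, -0.1602, 0.2541]
ee_rot: [-0.001, 1.0, 0.0, -0.001]
contact_force: [0.3, 0.4, -0.4]
width: 0.0856
gripper_force: 0.0
[ 0.52800299 -0.16019064  0.25410937]
[387.5 380.8] 419 [377 369  25  28] [ 0.36452134 -0.21647146  0.09      ]
disc ((0.5740854740142822, -0.16290196776390076), 0.08729724586009979)
[(array([256.3, 286.2]), 111)] []
```

View pics/w2.png

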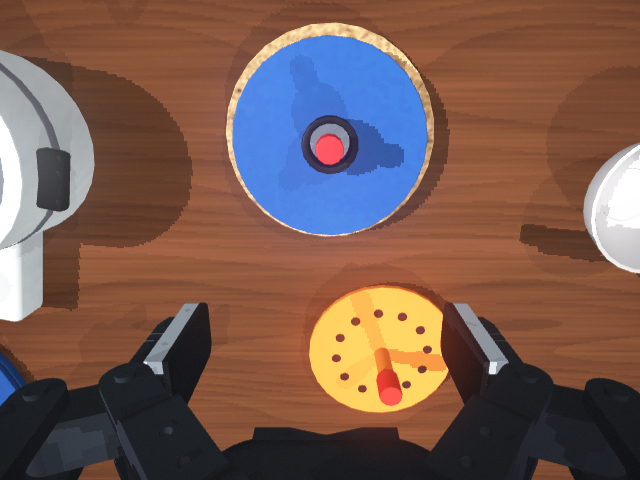

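The nested pair's knob is at (329,150), on the collar axis. That puts it at (0.573, -0.163) from both the knob and the disc fit. The orange lid's knob at (388,381) is the decoy. Descend, and check before closing.

```bash
python3 -m handwheel '[[[45,3,0],[0,0,0],-1],[[0,0,50],[0,0,0],-1],[[0,0,50],[0,0,0],-1],[[0,0,50],[0,0,0],-1],[[0,0,28],[0,0,0],-1],[[0,0,11],[0,0,0],-1],[[0,0,0],[0,0,0],-1]]' 60
python3 - <<'E'
from h import *
s=readout.get_state();print(s["position"],s["contact_force"]);im=vision.get_image("wrist");cv2.imwrite("pics/w3.png",im)
E
```

```text
clock: 6.62
position: [0.5738, -0.1635, 0.0655]
ee_rot: [-0.0, 1.0, 0.0, -0.0]
contact_force: [-0.1, -0.8, 0.6]
width: 0.0851
gripper_force: 0.0
[ 0.57378936 -0.16352773  0.06547411] [-0.13119102 -0.8149616   0.57772339]
```

View pics/w3.png

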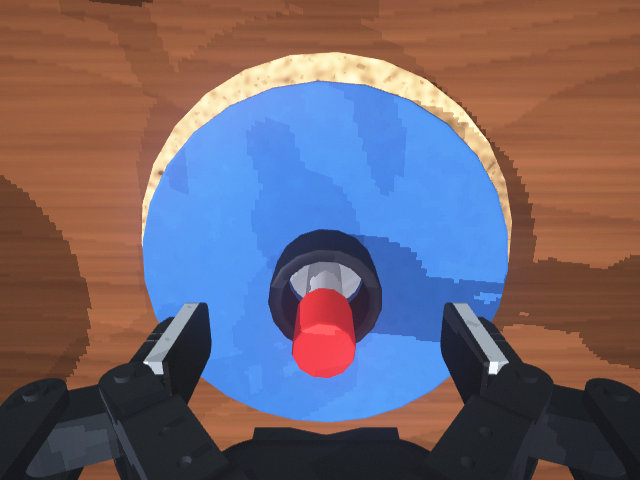

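The knob is centred between the pads at (324,340), with the collar below the tips. Close and lift a little.

```bash
python3 -m handwheel '[[[0,0,0],[0,0,0],1],[[0,0,0],[0,0,0],1],[[0,0,0],[0,0,0],1],[[0,0,0],[0,0,0],1],[[0,0,0],[0,0,0],1],[[0,0,0],[0,0,0],1],[[0,0,-5],[0,0,0],1],[[0,0,-10],[0,0,0],1],[[0,0,-15],[0,0,0],1],[[0,0,-5],[0,0,0],1],[[0,0,0],[0,0,0],1]]' 70
```

```text
clock: 8.05
position: [0.574, -0.1645, 0.1011]
ee_rot: [0.0, 1.0, -0.0, 0.001]
contact_force: [0.5, -0.4, -5.5]
width: 0.0202
gripper_force: 68.6
```

Held at 5.5 N (0.5 kg), so both lids are up. Raise and carry.

```bash
python3 -m handwheel '[[[0,0,-20],[0,0,0],1],[[0,0,-30],[0,0,0],1],[[0,0,-30],[0,0,0],1],[[0,0,-20],[0,0,0],1],[[0,0,-10],[0,0,0],1],[[0,-10,0],[0,0,0],1],[[0,-20,0],[0,0,0],1],[[-1,-30,0],[0,0,0],1],[[-1,-32,0],[0,0,0],1],[[-1,-32,0],[0,0,0],1],[[-1,-32,0],[0,0,0],1],[[-1,-32,0],[0,0,0],1],[[-1,-32,0],[0,0,0],1],[[-1,-32,0],[0,0,0],1],[[0,-30,0],[0,0,0],1],[[0,-20,0],[0,0,0],1],[[0,-11,0],[0,0,0],1],[[0,-5,0],[0,0,0],1],[[0,0,0],[0,0,0],1],[[0,0,0],[0,0,0],1]]'
python3 - <<'E'
from h import *
s=readout.get_state();im=vision.get_image("wrist");cv2.imwrite("pics/w4.png",im);c=cam("wrist",s)
t=vision.get_image("top");cv2.imwrite("pics/top2.png",t)
print(s["position"],s["ee_rot"])
cv2.imwrite("pics/m4.png",np.hstack([cv2.resize(im,(400,300)),cv2.resize(t[130:330,170:400],(345,300))]))
E
```

```text
clock: 10.55
position: [0.5668, 0.1529, 0.2103]
ee_rot: [0.0, 1.0, -0.0, -0.0]
contact_force: [-0.6, -0.2, -5.0]
width: 0.02
gripper_force: 69.0
[0.56679365 0.15290348 0.21026585] [ 3.16805385e-04  9.99999837e-01 -4.75802973e-04 -5.58769152e-06]
```

View pics/m4.png

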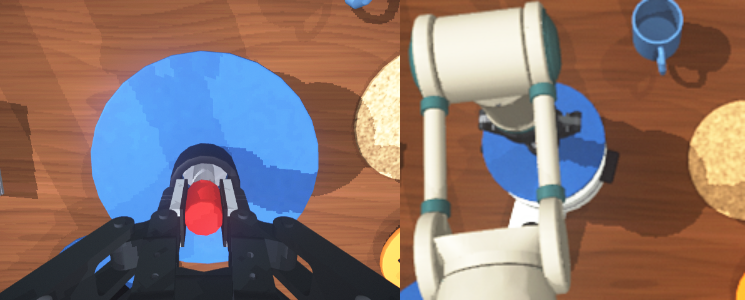

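The lids hang level over the cooker: the wrist view has the disc at (205,150), and the top view has it over the mouth. The plan is 2 mm left, then 63 mm down, slowing at the rim.

```bash
python3 -m handwheel '[[[0,-2,10],[0,0,0],1],[[0,0,20],[0,0,0],1],[[0,0,10],[0,0,0],1],[[0,0,6],[0,0,0],1],[[0,0,4],[0,0,0],1],[[0,0,4],[0,0,0],1],[[0,0,3],[0,0,0],1],[[0,0,0],[0,0,0],1]]'
```

```text
clock: 11.65
position: [0.5666, 0.1557, 0.1532]
ee_rot: [0.0, 1.0, -0.0, -0.0]
contact_force: [-0.3, 0.0, -4.8]
width: 0.0197
gripper_force: 69.1
```

Plug is in without contact, with about 6 mm left.

```bash
python3 -m handwheel '[[[0,0,2],[0,0,0],1],[[0,0,2],[0,0,0],1],[[0,0,1],[0,0,0],1],[[0,0,1],[0,0,0],1],[[0,0,0],[0,0,0],1]]'
```

```text
clock: 12.28
position: [0.5666, 0.1557, 0.148]
ee_rot: [0.0, 1.0, -0.0, 0.0]
contact_force: [-2.9, -0.9, 1.4]
width: 0.0199
gripper_force: 69.6
```

```bash
python3 -m handwheel '[[[0,0,0.7],[0,0,0],1],[[0,0,0],[0,0,0],1]]'
```

```text
clock: 12.52
position: [0.5666, 0.1557, 0.148]
ee_rot: [0.0, 1.0, 0.0, 0.0]
contact_force: [-4.1, -0.6, 6.2]
width: 0.02
gripper_force: 70.0
```

Firm stop at the expected height (148.0 mm vs 147.5 computed), so it is seated. Release and back off for a look.

```bash
python3 -m handwheel '[[[0,0,-0.7],[0,0,0],0.3],[[0,0,0],[0,0,0],-1],[[0,0,0],[0,0,0],-1],[[0,0,0],[0,0,0],-1],[[0,0,0],[0,0,0],-1],[[0,0,-30],[0,0,0],-1],[[-20,0,-40],[0,0,0],-1],[[-20,0,-30],[0,0,0],-1],[[0,0,0],[0,0,0],-1],[[0,0,0],[0,0,0],-1]]'
python3 - <<'E'
from h import *
s=readout.get_state();im=vision.get_image("wrist");cv2.imwrite("pics/w5.png",im);c=cam("wrist",s)
print(s["position"])
for b in blobs(im,RED,60): print("knob",b[0],b[1],b[2],plane(c,b[0],.17))
for b in blobs(im,BLUE,3000):
    cn=max(cv2.findContours(b[3],0,2)[0],key=cv2.contourArea)
    P=np.array([plane(c,p[0],.114)[:2] for p in cv2.convexHull(cn)],np.float32);print("disc",cv2.minEnclosingCircle(P),cv2.fitEllipse(P))
S=vision.get_image("scene");cv2.imwrite("pics/s5.png",S)
cv2.imwrite("pics/m5.png",np.hstack([cv2.resize(im,(400,300)),cv2.resize(S[130:300,270:480],(370,300),interpolation=cv2.INTER_CUBIC)]))
E
```

```text
clock: 13.78
position: [0.5267, 0.1557, 0.2466]
ee_rot: [0.0, 1.0, 0.0, -0.0]
contact_force: [-0.2, 0.3, -0.4]
width: 0.0853
gripper_force: 0.0
[0.52668974 0.15568929 0.24656742]
knob [325.5 160.6] 163 [308 155  36  18] [0.57566642 0.15602307 0.17      ]
disc ((0.5671218633651733, 0.15509550273418427), 0.08740692585706711) ((0.5670195817947388, 0.15514786541461945), (0.17375139892101288, 0.17432428896427155), 167.538818359375)
disc ((0.37840524315834045, 0.23720616102218628), 0.0644485130906105) ((0.36605268716812134, 0.2249201089143753), (0.08168190717697144, 0.1504504680633545), 102.7047119140625)
```

View pics/m5.png

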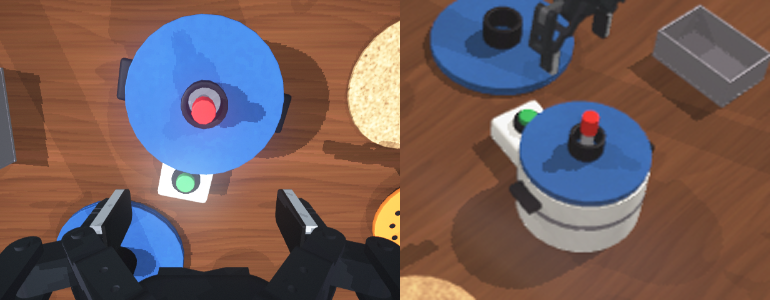

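The cover sits level and centred on the cooker: disc centre at (0.567, 0.155), r 87 mm at deck height, and the red knob upright in the collar. Now descend around the collar, check force, and close.

```bash
python3 -m handwheel '[[[40,0.5,0],[0,0,0],-1],[[0,0,0],[0,0,0],-1],[[0,0,40],[0,0,0],-1],[[0,0,40],[0,0,0],-1],[[0,0,30],[0,0,0],-1],[[0,0,12],[0,0,0],-1],[[0,0,6],[0,0,0],-1],[[0,0,0],[0,0,0],-1],[[0,0,0],[0,0,0],1],[[0,0,0],[0,0,0],1],[[0,0,0],[0,0,0],1],[[0,0,0],[0,0,0],1],[[0,0,0],[0,0,0],1]]' 50
```

```text
clock: 15.5
position: [0.5674, 0.1552, 0.1205]
ee_rot: [0.0, 1.0, 0.0, 0.001]
contact_force: [-0.4, -0.2, 4.7]
width: 0.0458
gripper_force: 52.6
```

Collar gripped (width 45.8 mm). Lift slowly at first.

```bash
python3 -m handwheel '[[[0,0,-2],[0,0,0],1],[[0,0,-3],[0,0,0],1],[[0,0,-5],[0,0,0],1],[[0,0,-5],[0,0,0],1],[[0,0,-5],[0,0,0],1],[[0,0,0],[0,0,0],1]]'
python3 - <<'E'
from h import *
S=vision.get_image("scene");cv2.imwrite("pics/s6.png",S)
cv2.imwrite("pics/m6.png",cv2.resize(S[100:300,270:480],(630,600),interpolation=cv2.INTER_CUBIC))
E
```

```text
clock: 16.25
position: [0.5671, 0.1553, 0.1399]
ee_rot: [-0.0, 1.0, -0.0, 0.001]
contact_force: [0.6, 0.9, -2.6]
width: 0.0456
gripper_force: 51.7
```

View pics/m6.png

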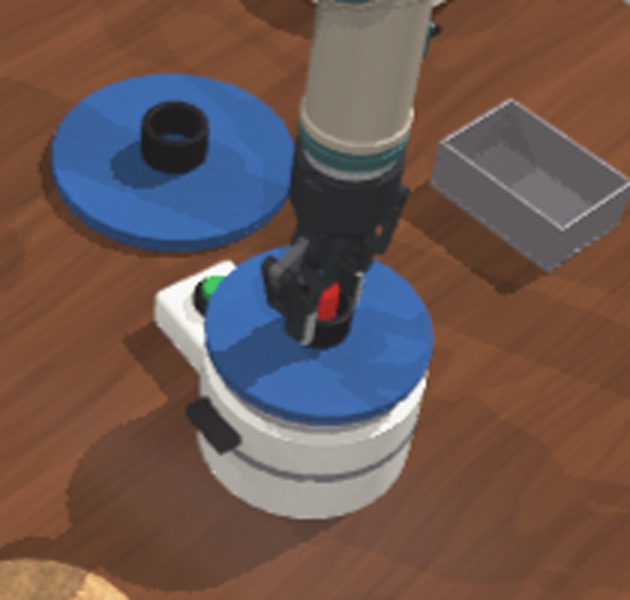

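The load is 2.6 N, i.e. the cover alone. It is rising level, with the steel lid visible beneath at (320,418) and the knob dropping through the collar. Continue up 130 mm.

```bash
python3 -m handwheel '[[[0,0,-10],[0,0,0],1],[[0,0,-12],[0,0,0],1],[[0,0,-14],[0,0,0],1],[[0,0,-15],[0,0,0],1],[[0,0,-15],[0,0,0],1],[[0,0,-15],[0,0,0],1],[[0,0,-15],[0,0,0],1],[[0,0,-14],[0,0,0],1],[[0,0,-10],[0,0,0],1],[[0,0,-6],[0,0,0],1],[[0,0,-4],[0,0,0],1],[[0,0,0],[0,0,0],1],[[0,0,0],[0,0,0],1],[[0,0,0],[0,0,0],1],[[0,0,0],[0,0,0],1]]'
python3 - <<'E'
from h import *
S=vision.get_image("scene");cv2.imwrite("pics/s7.png",S)
cv2.imwrite("pics/m7.png",cv2.resize(S[50:300,250:480],(552,600),interpolation=cv2.INTER_CUBIC))
s=readout.get_state();print(np.abs(s["qd"]).max(),s["contact_force"])
E
```

```text
clock: 18.18
position: [0.5666, 0.1552, 0.269]
ee_rot: [0.0, 1.0, -0.0, -0.0]
contact_force: [-0.5, -0.4, -2.5]
width: 0.0457
gripper_force: 51.7
0.0015266441802094027 [ 0.01982991 -0.1100399  -2.2815554 ]
```

View pics/m7.png

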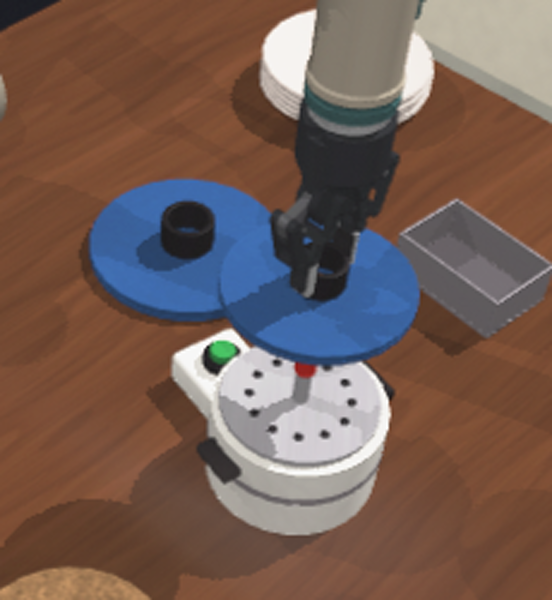

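The steel lid sits level in the mouth, with the knob at (305,370). The cover is held level about 148 mm above its seat (74 mm needed), the button is up, and the arm is still. Handing in.

```bash
python3 -c "
from rig import manip
print(manip.sign_off())"
```

```text
the job is handed in; nothing more can be done
None
```

The job is handed in at about 18 s: I pressed the start button fully and let it come up, seated the inner lid in the cooker, and finished holding the blue cover level and still, about 74 mm clear above the red knob; the mug, bowl and lunch box were not touched.

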